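# Punch-mark the red-spotted flange blank

### The job

Take the yellow-handled spring punch from its black rubber rest, set it upright on the red paint spot of the flange blank and press straight down, without ramming it, until its handle is well down on its spring, holding it there for a moment. Lift it straight up clear of the blank without sliding it, then stand it upright again, fully on its rubber rest, and let go. Leave the blue-spotted blank, the black-handled driver and the loose socket alone.

Things in the scene. Friction and masses are not known exactly. Their poses are not given: they have to be found in the camera images.
- punch_grip (a point): Marking punch, loose, 0.31 kg, round, standing upright on the rubber rest: steel foot 40 mm across and 10 mm high tapering to a steel barrel 22 mm across up to 50 mm, then a bare gap of 12 mm with a thin shaft, then a yellow plastic handle 28 mm across, from 62 to 112 mm above the underside of the foot. This point is the centre of the yellow handle, on the axis, 87 mm above the underside of the foot while the handle is up; z is the punch's axis, up.
- plunger (a joint): How far the yellow handle is pushed down on the foot and barrel, in m: 0 up (its rest), 0.010 fully down at a hard stop. The spring needs 4 N to start, 8 N at 0.005, 12 N at 0.010. Well down means 0.005 or more.
- punch: Foot and barrel of the marking punch; the origin is the centre of the underside of the foot, z up along its axis. Turning about z is of no importance.
- red_spot (a point): Centre of the red paint spot (30 mm across, with a thin black cross) on the upper face of the red-spotted flange blank. The face is flat and level, 38 mm above the bench. x points along the blank away from its black bore; z up.
- red_blank: Flange blank with the red spot: aluminium plate 130 x 80 x 8 mm bolted on a dark fixture block 30 mm high, fixed to the bench. Origin on the bench below its centre, x along its length; the spot lies 30 mm along +x. Black bore 34 mm across at 36 mm along -x; four bolt heads, 4 mm high, at x = -55 and -8 mm, 30 to 32 mm either side.
- rest_top (a point): Centre of the upper face of the punch's rest: a fixed flat black rubber disc, 90 mm across, 6 mm high.
- blue_blank: Bystander: the same blank with a blue spot, fixed; not to be touched. Origin on the bench below its centre.
- driver: Bystander: seal driver, loose, standing on the bench, black handle 28 mm across, aluminium foot 40 mm across, 110 mm high. Origin at the centre of its underside.
- socket: Bystander: loose steel wrench socket, 32 mm across, 36 mm high, upright on the bench. Origin at the centre of its underside.
There are look-alikes about, which are no part of the job. Of the things that look like the part that bears rest_top, the middle-sized one is meant.

How it is judged:
By the outcome, as a careful person would: the job done as asked, in the order asked, and still so for the second after the job is handed in, with the robot touching nothing.
It also fails if it takes over 58 s, if anything falls off the work surface, if the arm or the gripper's body presses on something with over 40 N, if the wrist force passes 120 N, or if a joint passes its speed limit or range.

### The arm

A 7-joint arm with a two-finger parallel gripper is mounted at the origin on the work surface. World frame = base frame: x ahead of the robot, y to its left, z up, the work surface at z = 0. Lengths are in m, angles in rad, forces in N, time in s.
With the tool pointing down it reaches from about 0.4 to 0.85 m from the base axis. Payload 10.4 kg.
Tool frame: the origin (TCP) lies at the centre of the arm's flange, where the gripper is bolted on; the fingertips stand 173 mm ahead of it and the grasp point (between the pads) lies 155 mm ahead of it; z points along the fingers, y is the line along which they close (so a half turn about z gives the same grasp; the last joint's range is limited). The gripper opens to 85 mm and grips with 20 to 120 N. Pads are 22 mm wide; open, the fingers measure 114 mm over their backs; the gripper's body (76 mm by 85 mm) begins 54 mm behind the grasp point. The pads swing forward as they close: fully open they stand 13 mm farther back than shut.
Start: joints at [-1.296, 0.332, -0.065, 1.46, 0.022, 1.35, -0.088], TCP at [0.183, 0.598, 0.405] pointing down, gripper open.
Joint ranges: [-2.6, 2.6], [-0.5, 2.12], [-1.47, 1.34], [0.16, 2.42], [-1.27, 4.41], [0.06, 2.06], [-2.6, 2.6]. Speed limits (rad/s): [2.22, 2.22, 2.79, 2.79, 3.14, 3.14, 3.14].

### API

Orientations are given as a unit quaternion [x, y, z, w].
In Python, from workcell import manip, viewer, finder gives the robot as it stands.
- The arm moves only by the tool arm_command, never from a script. Its argument "plan" is a list of rows, each an object with "dp": the shift along the tool's x, y, z in mm, a list of three; "spin": the turn about the tool's z in rad. A call has 1 to 5 rows; each row shifts and turns the commanded pose from where the row before left it, along the tool's axes as they then stand; what a row does not reach is not made up. A row lasts 1/10 s, in which the tool goes at most 50 mm and 8.59 degrees, less where a joint would pass 70% of its speed; a pose out of reach is approached as far as the arm can. A call is refused whole if a number of a shift passes 50 or a number of a turn 0.15, either way. A call with a gripper value outside its range is refused whole. "grip" is the closure, from -1 (fully open) to 1 (shut), set as the call begins (left out, the last holds). The fingers move at their own pace and stop on an object; "newtons" is the grip in N (left out, the last holds). Time passes only in rows, so rows that do not move let the fingers close. It gives the time, the measured TCP pose, the force, the opening and the grip force at its end, in the units of the state.
- manip.get_obs(): the state, without advancing time (a new reading comes with each control period).
- viewer.camera(name): name is "scene" or "top" or "wrist"; returns the picture (384x512x3 uint8, blue, green, red); there is no depth.
- viewer.camera_params(name): a dict with "vertical_fov" (degrees; the focal length in pixels is half the picture's height over the tangent of half this angle, whatever the lens; pixels are square), "cx", "cy" (the principal point, pixels), "R" (3x3) and "t" (3): a world point X has camera coordinates R X + t; the wrist camera has in their place "T_tool_cam" (4x4, takes a point from camera to tool coordinates, whose origin is the TCP and whose axes are the flange's). Camera axes: x right, y down, z forward; pixel columns grow to the right and rows downward; lengths in m; the calibration is good to about 2 mm. A picture is of the moment at which its call begins: read the wrist's pose just before it. camera_params takes no time and is no camera call.
- manip.hand_in(): hands the job in; it is judged then, once.
Trained networks look in the newest picture that a camera, given by its name, has taken for a name from the list of things; names that differ only in an ending like _2 or _b are one class to them, and where a whole thing is asked for, a point or a joint stands for the part that bears it (a point fixed in the world has none). Each returns a list of dicts, best first, with "score" (0 to 1); they miss things now and then, are a little off and sometimes report something else, mostly with a low value. They report only what shows in the picture. A call takes as long as a camera call. They do not tell look-alikes from the thing itself.
- finder.find_in(camera, thing): "position" ([x, y, z] in m, in world coordinates, good to about 4 mm: the middle of the surface that is visible of it).
The state is a dict: "clock": time; "joint_pos": joint angles; "joint_velocities": joint speeds; "tau": joint torques, N m; "position": TCP position; "ee_rot": TCP orientation; "ft_force": force on the tool from outside, world axes, zero at the start; "torque": the same for the moment, N m; "grip_width": opening from 0.0 (shut) to 1.0 (fully open); "grasp_force": force on a finger pad.
Only numpy, scipy, OpenCV 4.12 (cv2) and the standard library are available. Lean on these libraries where they do the work, as an engineer would, in place of code of your own. Each camera call takes 0.05 s, during which the arm holds its last target. There are 200 camera calls.

## Working session

There is one attempt and no reset: what is moved stays moved. The work goes in short steps, Python scripts to look and compute and a tool call to move; the robot and the scene stay as the last step left them, time stands still between calls to the robot, and variables do not carry over. Pictures are saved under pics/ and viewed, at most 13 in all, crops included, and the job is handed in when it is done.

Besides the shell and the picture viewer there is one more tool, called after "Request:" as a command line: name --argument value ..., lists and objects as JSON in quotes. arm_command: Moves the arm, as the interface text tells. Its arguments: {"type":"object","properties":{"plan":{"type":"array","items":{"type":"object","properties":{"dp":{"type":"array","items":{"type":"number"}},"spin":{"type":"number"}}}},"grip":{"type":"number"},"newtons":{"type":"number"}},"required":["plan"]}

```bash
mkdir -p pics; cat > h.py <<'E'
import numpy as np, cv2
from workcell import manip, viewer, finder
from scipy.spatial.transform import Rotation as Ro
def K(p): 
    f=192/np.tan(np.radians(p["vertical_fov"])/2); return f,p["cx"],p["cy"]
def pose(cam):
    p=viewer.camera_params(cam)
    if "R" in p: return np.array(p["R"]),np.array(p["t"])
    o=manip.get_obs(); T=np.eye(4); T[:3,:3]=Ro.from_quat(o["ee_rot"]).as_matrix(); T[:3,3]=o["position"]
    W=np.linalg.inv(T@np.array(p["T_tool_cam"])); return W[:3,:3],W[:3,3]
def proj(cam,X):
    R,t=pose(cam); f,cx,cy=K(viewer.camera_params(cam)); c=R@np.array(X)+t; return np.round([cx+f*c[0]/c[2],cy+f*c[1]/c[2]],1)
def ray(cam,u,v,z):
    R,t=pose(cam); f,cx,cy=K(viewer.camera_params(cam)); d=R.T@np.array([(u-cx)/f,(v-cy)/f,1]); o=-R.T@t
    return np.round(o+d*(z-o[2])/d[2],4)
E
python3 - <<'E'
from h import *
a=viewer.camera("scene");b=viewer.camera("top")
cv2.imwrite("pics/a.png",np.vstack([a,b])[:, :]) ; cv2.imwrite("pics/scene.png",a);cv2.imwrite("pics/top.png",cv2.resize(b,(800,600)))
print(manip.get_obs())
for c in("scene","top"):
  print(c,viewer.camera_params(c))
  for n in("punch_grip","punch","red_spot","rest_top","red_blank","blue_blank","driver","socket"):
    for d in finder.find_in(c,n): print(c,n,np.round(d["position"],3),round(d["score"],2),proj(c,d["position"]))
E
```

```text
{'clock': 0.1, 'joint_pos': array([-1.2956096 ,  0.33284233, -0.06469418,  1.46084746,  0.02158608,
        1.34990902, -0.08850113]), 'joint_velocities': array([ 9.94768055e-05, -7.71778675e-04, -2.18099972e-03, -2.23316208e-03,
        1.26922314e-05,  1.94082215e-04,  3.95833010e-04]), 'tau': array([ 8.92282242e-04, -6.26749778e+01,  4.87489044e-02, -3.92425919e+01,
        1.61891570e-02,  7.01601530e-03, -1.94621236e-06]), 'position': array([0.1833403 , 0.59739021, 0.40397903]), 'ee_rot': array([ 1.48339190e-01,  9.88936325e-01, -6.51524923e-04, -7.39937106e-05]), 'ft_force': array([-0.09958834,  0.06762712,  0.06432839]), 'torque': array([-0.01665554,  0.00348561, -0.06257883]), 'grasp_force': 0.0, 'grip_width': 0.9996454810845696}
scene {'vertical_fov': 46.53899344361332, 'cx': 251.36128925288398, 'cy': 199.77978585422912, 'R': array([[-0.57021535,  0.82142865, -0.01046093],
       [ 0.54431359,  0.36825013, -0.75373375],
       [-0.61528625, -0.43548458, -0.65709665]]), 't': array([ 0.32229156, -0.22218246,  1.145942  ])}
scene punch [ 0.427 -0.129  0.065] 0.6 [237.5 157.1]
s
[... 792 characters left out ...]
]]), 't': array([-0.05413825,  0.55468325,  1.05982737])}
top punch_grip [ 0.416 -0.132  0.118] 0.68 [296.6 251.5]
top punch [ 0.415 -0.131  0.114] 0.61 [295.8 251.8]
top red_spot [0.583 0.159 0.037] 0.89 [159.8 175.3]
top rest_top [ 0.43  -0.271  0.009] 0.89 [352.1 242.8]
top rest_top [ 0.423 -0.125  0.005] 0.86 [287.7 246.6]
top rest_top [ 0.384 -0.022  0.005] 0.66 [242.4 264.4]
top rest_top [ 0.414 -0.131  0.118] 0.43 [296.  252.4]
top red_blank [0.586 0.161 0.037] 0.67 [158.9 174.1]
top blue_blank [ 0.581 -0.125  0.037] 0.89 [288.2 175.6]
top driver [0.437 0.168 0.085] 0.72 [151.4 242.2]
top socket [0.502 0.008 0.04 ] 0.69 [228.4 211.5]
top socket [ 0.426 -0.123  0.006] 0.2 [286.8 245.3]
```

View pics/top.png

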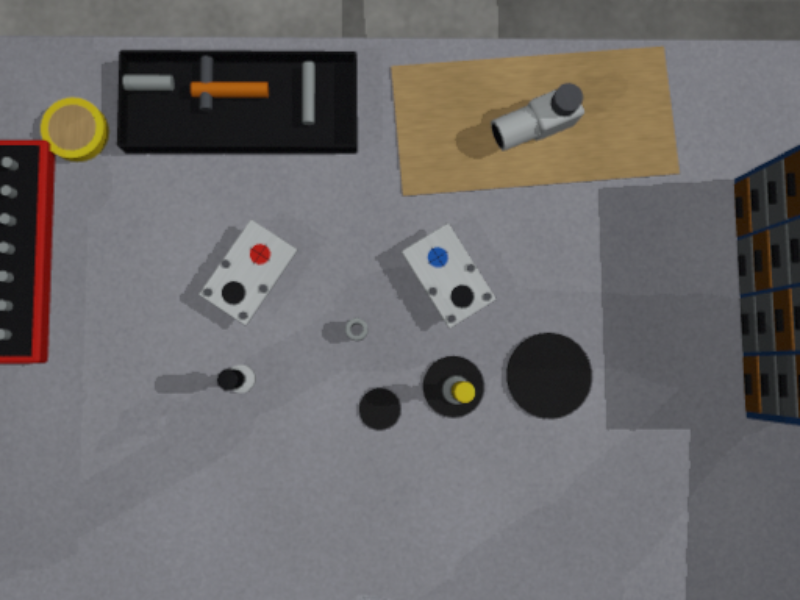

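View pics/scene.png

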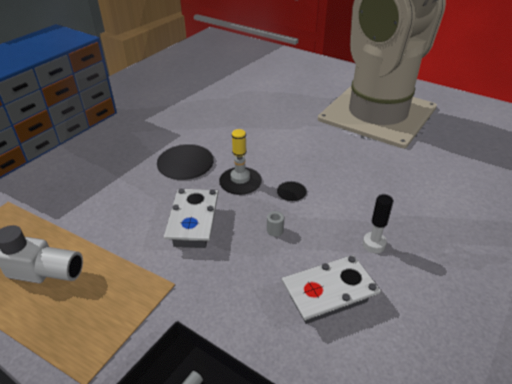

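The top view (800x600) shows three black discs: small at (380,409), middle at (454,387) with the yellow-handled punch standing on it, and large at (549,375). The middle one measures about 88 mm, so it matches the 90 mm rest. The red spot is at (260,254) and the blue-spotted blank is at (448,275). The black-handled driver at (238,379) is a bystander. I'll confirm with a crop and measure by colour.

```bash
python3 - <<'E'
from h import *
a=viewer.camera("scene");b=viewer.camera("top")
cv2.imwrite("pics/crop.png",cv2.resize(b[130:290,110:390],None,fx=2.8,fy=2.8,interpolation=cv2.INTER_CUBIC))
for c,im in(("scene",a),("top",b)):
  g=im.astype(int); h=cv2.cvtColor(im,cv2.COLOR_BGR2HSV)
  for n,lo,hi,z in(("red",0,8,.038),("yel",22,34,.118 if c=="top" else .093)):
    m=((h[...,0]>=lo)&(h[...,0]<=hi)&(h[...,1]>150)&(h[...,2]>70)).astype(np.uint8)
    k,l,s,ce=cv2.connectedComponentsWithStats(m)
    for i in range(1,k):
      if 60<s[i,4]<600: print(c,n,s[i],np.round(ce[i],1),ray(c,*ce[i],z))
  d=((g.max(2)<45)).astype(np.uint8); k,l,s,ce=cv2.connectedComponentsWithStats(d)
  for i in range(1,k):
      if s[i,4]>400: print(c,"dark",s[i],np.round(ce[i],1),ray(c,*ce[i],.006))
print(viewer.camera_params("wrist"))
E
```

```text
scene red [304 283  19  14 207] [312.9 289.4] [0.6121 0.1473 0.038 ]
scene yel [232 130  13  25 283] [238.3 142. ] [ 0.4165 -0.1335  0.093 ]
scene dark [220 169  41  25 552] [239.8 183.3] [ 0.4346 -0.1197  0.006 ]
scene dark [278 182  28  19 412] [291.3 191.1] [ 0.3966 -0.0183  0.006 ]
scene dark [372 195  21  32 466] [381.8 210.5] [0.349  0.1557 0.006 ]
scene dark [ 118  322  155   62 4708] [188.7 362. ] [0.7981 0.0547 0.006 ]
top red [160 156  13  13 123] [165.8 162.2] [0.6125 0.1462 0.038 ]
top yel [289 244  15  14 170] [296.3 250.3] [ 0.4183 -0.1316  0.118 ]
top dark [  75   32  153   66 8474] [152.5  66.6] [0.8417 0.1838 0.006 ]
top dark [   0   93   25  134 2520] [ 11.7 157.6] [0.6293 0.4971 0.006 ]
top dark [ 325  213   53   54 2277] [350.9 239.9] [ 0.4367 -0.2695  0.006 ]
top dark [271 228  38  39 839] [288.4 246. ] [ 0.4244 -0.1263  0.006 ]
top dark [230 249  26  26 530] [242.5 261.2] [ 0.3914 -0.0223  0.006 ]
{'vertical_fov': 64.68769125080918, 'cx': 256.04507408937536, 'cy': 190.64146785516132, 'T_tool_cam': array([[ 6.46347576e-04, -9.58186134e-01, -2.86144920e-01,
         7.37611938e-02],
       [ 9.99999733e-01,  7.17078471e-04, -1.42400725e-04,
        -3.99188054e-04],
       [ 3.41634762e-04, -2.86144752e-01,  9.58186341e-01,
         3.09202259e-02],
       [ 0.00000000e+00,  0.00000000e+00,  0.00000000e+00,
         1.00000000e+00]])}
```

View pics/crop.png

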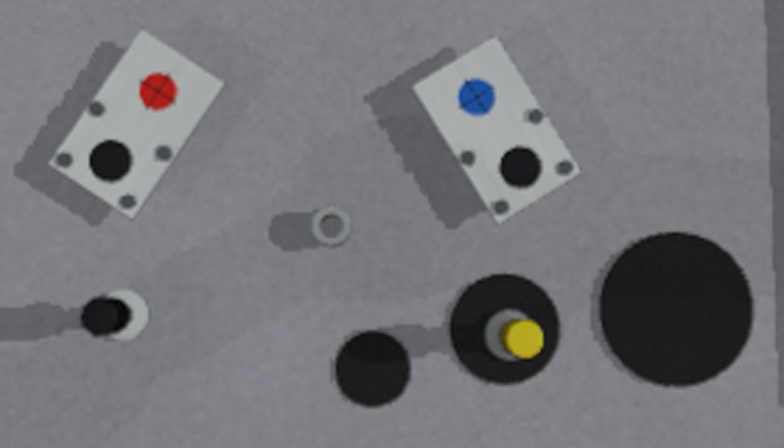

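The crop confirms it: the punch with the yellow handle at (523,338) stands on the middle-sized disc centred at (505,328). The red spot is at (158,91), and both cameras place it at (0.612, 0.147). Setting out.

Request:
arm_command --plan '[{"dp": [-36,-25,0]},{"dp": [-36,-25,0]},{"dp": [-36,-25,0]},{"dp": [-36,-25,0]},{"dp": [-36,-25,0]}]' --grip -1

```text
invalid input at $.plan[0]: expected keys dp, spin
```

Request:
arm_command --plan '[{"dp": [-36,-25,0]},{"dp": [-36,-25,0]},{"dp": [-36,-25,0]},{"dp": [-36,-25,0]},{"dp": [-36,-25,0]}]'

```text
invalid input at $.plan[0]: expected keys dp, spin
```

Request:
arm_command --plan '[{"dp": [-8,-37,0]},{"dp": [-8,-37,0]},{"dp": [-8,-37,0]},{"dp": [-8,-37,0]},{"dp": [-8,-37,0]}]'

```text
invalid input at $.plan[0]: expected keys dp, spin
```

Request:
arm_command --plan '[{"dp": [-8,-37,0]},{"dp": [-8,-37,0]},{"dp": [-8,-37,0]},{"dp": [-8,-37,0]},{"dp": [-8,-37,0]}]'

```text
invalid input at $.plan[0]: expected keys dp, spin
```

Request:
arm_command --plan '[{"dp": [0,0,0]},{"dp": [0,0,0]},{"dp": [0,0,0]}]'

```text
invalid input at $.plan[0]: expected keys dp, spin
```

Request:
arm_command --plan '[{"dp": [-36,-25,0],"spin": 0},{"dp": [-36,-25,0],"spin": 0},{"dp": [-36,-25,0],"spin": 0},{"dp": [-36,-25,0],"spin": 0},{"dp": [-36,-25,0],"spin": 0}]' --grip -1

```text
clock: 1.5
position: [0.3196, 0.4236, 0.4049]
ee_rot: [0.148, 0.989, 0.0, 0.0]
ft_force: [0.4, 0.7, 0.3]
grip_width: 1.004
grasp_force: 0.0
```

Request:
arm_command --plan '[{"dp": [-36,-25,0],"spin": 0},{"dp": [-36,-25,0],"spin": 0},{"dp": [-36,-25,0],"spin": 0},{"dp": [-36,-25,0],"spin": 0},{"dp": [-36,-25,0],"spin": 0}]'

```text
clock: 2.0
position: [0.455, 0.2513, 0.405]
ee_rot: [0.148, 0.989, 0.0, 0.0]
ft_force: [0.9, -0.2, -0.3]
grip_width: 1.006
grasp_force: 0.0
```

Request:
arm_command --plan '[{"dp": [-8,-37,0],"spin": 0},{"dp": [-8,-37,0],"spin": 0},{"dp": [-8,-37,0],"spin": 0},{"dp": [-8,-37,0],"spin": 0},{"dp": [-8,-37,0],"spin": 0}]'

```text
clock: 2.5
position: [0.4377, 0.0627, 0.4049]
ee_rot: [0.148, 0.989, 0.0, 0.0]
ft_force: [0.7, -0.3, 0.3]
grip_width: 0.999
grasp_force: 0.0
```

Request:
arm_command --plan '[{"dp": [-8,-37,0],"spin": 0},{"dp": [-8,-37,0],"spin": 0},{"dp": [-8,-37,0],"spin": 0},{"dp": [-8,-37,0],"spin": 0},{"dp": [-8,-37,0],"spin": 0}]'

```text
clock: 3.0
position: [0.4216, -0.1259, 0.405]
ee_rot: [0.148, 0.989, 0.0, 0.0]
ft_force: [-0.1, -0.7, 0.1]
grip_width: 1.0
grasp_force: 0.0
```

Request:
arm_command --plan '[{"dp": [0,0,0],"spin": 0},{"dp": [0,0,0],"spin": 0},{"dp": [0,0,0],"spin": 0}]'

```text
clock: 3.3
position: [0.4222, -0.1233, 0.4047]
ee_rot: [0.148, 0.989, 0.0, 0.0]
ft_force: [1.3, 0.1, -0.4]
grip_width: 0.999
grasp_force: 0.0
```

```bash
cat >> h.py <<'E'
def world2tool(X):
    o=manip.get_obs(); return np.round(Ro.from_quat(o["ee_rot"]).inv().apply(np.array(X)-o["position"])*1000,1)
def blob(im,lo,hi,smin=150,vmin=70,amin=200):
    h=cv2.cvtColor(im,cv2.COLOR_BGR2HSV)
    m=((h[...,0]>=lo)&(h[...,0]<=hi)&(h[...,1]>smin)&(h[...,2]>vmin)).astype(np.uint8)
    k,l,s,c=cv2.connectedComponentsWithStats(m)
    return [(s[i],np.round(c[i],1),l==i) for i in range(1,k) if s[i,4]>amin]
E
python3 - <<'E'
from h import *
w=viewer.camera("wrist"); cv2.imwrite("pics/w1.png",w)
for n in("punch_grip","punch","rest_top"):
  for d in finder.find_in("wrist",n): print(n,np.round(d["position"],3),round(d["score"],2),proj("wrist",d["position"]))
for s,c,_ in blob(w,22,34): print(s,c,ray("wrist",*c,.118))
print("pred handle top",proj("wrist",[.4175,-.1325,.118]),"foot",proj("wrist",[.4175,-.1325,.016]))
E
```

```text
punch_grip [ 0.415 -0.131  0.115] 0.88 [246.2 181.8]
punch [ 0.408 -0.131  0.114] 0.73 [243.6 174.3]
punch [0.432 0.166 0.017] 0.32 [504.4  99. ]
rest_top [ 0.388 -0.02   0.002] 0.98 [331.8 109.7]
rest_top [ 0.412 -0.119  0.009] 0.68 [257.4 154.4]
rest_top [ 0.433 -0.265  0.01 ] 0.66 [152.3 203. ]
[228 159  32  39 986] [244.3 179. ] [ 0.4115 -0.1314  0.118 ]
pred handle top [245.1 185.7] foot [248.1 162.7]
```

View pics/w1.png

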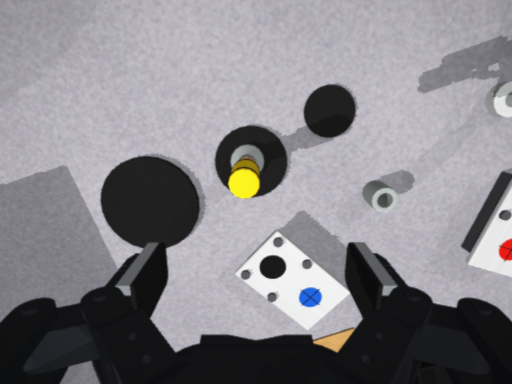

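The wrist view shows the handle top at (244,183), with the punch on the middle disc centred at (251,161). The position is about (0.416, -0.1315), in line with the top and scene values. Correcting and descending.

Request:
arm_command --plan '[{"dp": [3.5,-9.5,20],"spin": 0},{"dp": [0,0,35],"spin": 0},{"dp": [0,0,35],"spin": 0},{"dp": [0,0,0],"spin": 0},{"dp": [0,0,0],"spin": 0}]'

```text
clock: 4.0
position: [0.4162, -0.1321, 0.3153]
ee_rot: [0.148, 0.989, -0.0, -0.0]
ft_force: [0.2, -0.4, 0.8]
grip_width: 0.999
grasp_force: 0.0
```

```bash
python3 - <<'E'
from h import *
w=viewer.camera("wrist"); a=viewer.camera("scene"); b=viewer.camera("top"); cv2.imwrite("pics/w2.png",np.hstack([w,a])[:, :])
cv2.imwrite("pics/w2.png",cv2.resize(np.vstack([w[:, :],]),(512,384)))
for s,c,_ in blob(w,22,34): print(s,c,ray("wrist",*c,.118))
print(manip.get_obs()["position"], [proj("wrist",[.416,-.1315,.118]+np.array(d)) for d in([0,0,0],[.014,0,0],[-.014,0,0],[0,.014,0],[0,-.014,0])])
E
```

```text
[ 233  187   46   62 2157] [255.3 218.5] [ 0.4107 -0.1313  0.118 ]
[ 0.41669123 -0.13238021  0.31639301] [array([257.5, 226.5]), array([264.2, 246.7]), array([250.5, 205.3]), array([280.1, 220.1]), array([235.2, 232.8])]
```

View pics/w2.png

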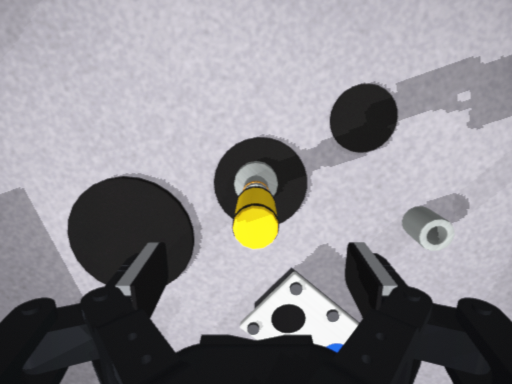

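The handle top circle sits at (256,226), against (257,226) predicted, so it's centred between the fingers. Descending and gripping.

Request:
arm_command --plan '[{"dp": [0,0,30],"spin": 0},{"dp": [0,0,25],"spin": 0},{"dp": [0,0,12],"spin": 0},{"dp": [0,0,0],"spin": 0},{"dp": [0,0,0],"spin": 0}]'

```text
clock: 4.65
position: [0.4165, -0.1325, 0.2488]
ee_rot: [0.148, 0.989, 0.0, 0.001]
ft_force: [0.2, -0.4, 0.2]
grip_width: 0.997
grasp_force: 0.0
```

Request:
arm_command --plan '[{"dp": [0,0,0],"spin": 0},{"dp": [0,0,0],"spin": 0},{"dp": [0,0,0],"spin": 0},{"dp": [0,0,0],"spin": 0},{"dp": [0,0,0],"spin": 0}]' --grip 1 --newtons 60

```text
clock: 5.15
position: [0.4161, -0.1325, 0.248]
ee_rot: [0.148, 0.989, 0.0, 0.0]
ft_force: [-1.3, -0.8, 3.0]
grip_width: 0.315
grasp_force: 58.6
```

Request:
arm_command --plan '[{"dp": [0,0,0],"spin": 0},{"dp": [0,0,0],"spin": 0},{"dp": [0,0,0],"spin": 0}]'

```text
clock: 5.45
position: [0.4161, -0.1324, 0.2478]
ee_rot: [0.148, 0.989, 0.0, 0.0]
ft_force: [-1.4, -1.8, 3.6]
grip_width: 0.307
grasp_force: 58.6
```

Request:
arm_command --plan '[{"dp": [0,0,-5],"spin": 0},{"dp": [0,0,-10],"spin": 0},{"dp": [0,0,-15],"spin": 0},{"dp": [0,0,-15],"spin": 0},{"dp": [0,0,0],"spin": 0}]'

```text
clock: 5.95
position: [0.4164, -0.1325, 0.2945]
ee_rot: [0.148, 0.989, 0.0, 0.001]
ft_force: [-0.6, 0.5, -3.8]
grip_width: 0.313
grasp_force: 59.4
```

Request:
arm_command --plan '[{"dp": [0,0,-20],"spin": 0},{"dp": [0,0,-25],"spin": 0},{"dp": [0,0,-25],"spin": 0},{"dp": [0,0,-15],"spin": 0},{"dp": [0,0,0],"spin": 0}]'

```text
clock: 6.45
position: [0.4163, -0.1325, 0.3789]
ee_rot: [0.148, 0.989, 0.0, 0.001]
ft_force: [1.7, 0.4, -3.3]
grip_width: 0.312
grasp_force: 59.9
```

```bash
python3 - <<'E'
from h import *
w=viewer.camera("wrist"); a=viewer.camera("scene"); cv2.imwrite("pics/w3.png",np.hstack([cv2.resize(w,(400,300)),cv2.resize(a[80:272,130:386],(400,300))]))
print(manip.get_obs()["position"],world2tool([.6123,.1468,.377]),world2tool([.514,.007,.377]))
E
```

```text
[ 0.41568261 -0.13223413  0.37672547] [-1.062e+02  3.244e+02 -3.000e-01] [-53.2 161.9  -0.3]
```

View pics/w3.png

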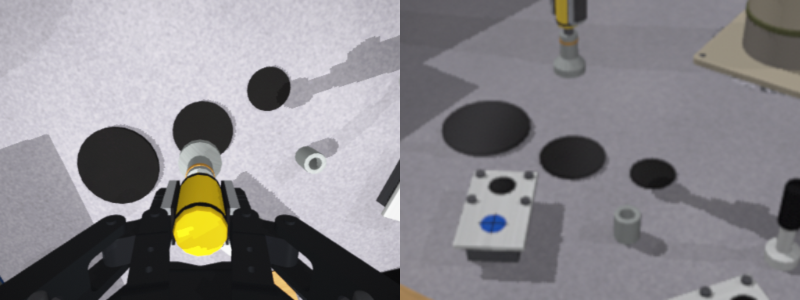

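The punch hangs upright between the fingers and is clear of the rest. Moving towards the red spot, overshooting 30 mm in tool x so the spot shows beside the foot.

Request:
arm_command --plan '[{"dp": [-6,15,0],"spin": 0},{"dp": [-14,34,0],"spin": 0},{"dp": [-16,38,0],"spin": 0},{"dp": [-16,38,0],"spin": 0},{"dp": [-16,38,0],"spin": 0}]'

```text
clock: 7.05
position: [0.5297, 0.0058, 0.3759]
ee_rot: [0.148, 0.989, -0.0, -0.001]
ft_force: [0.4, -0.8, -3.2]
grip_width: 0.314
grasp_force: 59.9
```

Request:
arm_command --plan '[{"dp": [-16,38,0],"spin": 0},{"dp": [-16,38,0],"spin": 0},{"dp": [-16,38,0],"spin": 0},{"dp": [-14,32,0],"spin": 0},{"dp": [-6,15,0],"spin": 0}]'

```text
clock: 7.55
position: [0.642, 0.1422, 0.3744]
ee_rot: [0.146, 0.989, -0.0, -0.002]
ft_force: [-0.3, 0.3, -3.7]
grip_width: 0.315
grasp_force: 59.9
```

Request:
arm_command --plan '[{"dp": [0,0,20],"spin": 0},{"dp": [0,0,15],"spin": 0},{"dp": [0,0,0],"spin": 0},{"dp": [0,0,0],"spin": 0},{"dp": [0,0,0],"spin": 0}]'

```text
clock: 8.05
position: [0.6412, 0.1372, 0.3434]
ee_rot: [0.149, 0.989, 0.0, 0.0]
ft_force: [-0.1, 0.2, -4.1]
grip_width: 0.316
grasp_force: 59.8
```

```bash
python3 - <<'E'
from h import *
w=viewer.camera("wrist"); cv2.imwrite("pics/w4.png",w)
o=manip.get_obs();print(o["position"])
for s,c,_ in blob(w,0,8)+blob(w,170,180): print(s,c,ray("wrist",*c,.038),world2tool(ray("wrist",*c,.038)))
zf=o["position"][2]-.242
R=Ro.from_quat(o["ee_rot"])
for z in(zf,zf+.010):
  c=np.r_[o["position"][:2],z]; print("foot z",z,[proj("wrist",c+R.apply(v)) for v in np.array([[0,0,0],[.02,0,0],[-.02,0,0],[0,.02,0],[0,-.02,0]])])
E
```

```text
[0.64120436 0.13722805 0.3436896 ]
[240 132  32  32 792] [255.3 147.8] [0.6104 0.1458 0.038 ] [ 32.3  -1.2 305.7]
foot z 0.10168959589127091 [array([256.3, 204.2]), array([256.3, 177.9]), array([256.3, 229.3]), array([283.4, 204.3]), array([229.1, 204.2])]
foot z 0.1116895958912709 [array([256.3, 208.9]), array([256.3, 181.5]), array([256.3, 234.9]), array([284.7, 208.9]), array([227.9, 208.9])]
```

View pics/w4.png

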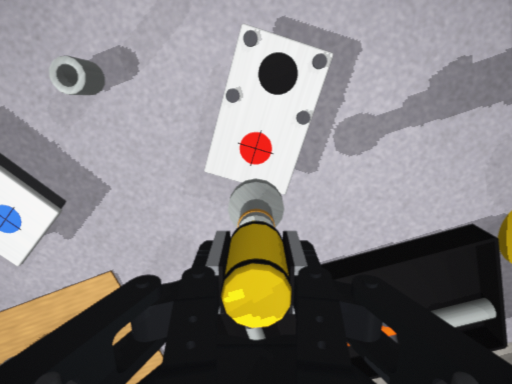

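The wrist view shows the red spot at (255,148) and the foot centred at about (256,206), matching the projected tool axis. Moving over the spot and down to about 18 mm above it.

Request:
arm_command --plan '[{"dp": [16,-0.5,10],"spin": 0},{"dp": [15.5,0,15],"spin": 0},{"dp": [0,0,15],"spin": 0},{"dp": [0,0,4],"spin": 0},{"dp": [0,0,0],"spin": 0}]'

```text
clock: 8.6
position: [0.6111, 0.1459, 0.2986]
ee_rot: [0.149, 0.989, -0.0, -0.0]
ft_force: [0.5, -0.4, -3.8]
grip_width: 0.312
grasp_force: 60.0
```

Request:
arm_command --plan '[{"dp": [0,0,0],"spin": 0},{"dp": [0,0,0],"spin": 0}]'

```text
clock: 8.8
position: [0.6114, 0.146, 0.2995]
ee_rot: [0.149, 0.989, 0.0, 0.001]
ft_force: [0.7, -0.3, -3.5]
grip_width: 0.314
grasp_force: 60.0
```

```bash
python3 - <<'E'
from h import *
w=viewer.camera("wrist");a=viewer.camera("scene"); cv2.imwrite("pics/w5.png",np.hstack([cv2.resize(w[80:272,156:356],(400,384),interpolation=cv2.INTER_CUBIC),cv2.resize(a[230:330,260:360],(384,384),interpolation=cv2.INTER_CUBIC)]))
o=manip.get_obs();p=o["position"];print(p,o["ft_force"])
for q in([.6123,.1468,.038],[.6104,.1458,.038]): print(world2tool(q),proj("wrist",q),proj("scene",q))
f=np.r_[p[:2],p[2]-.242]; print(proj("wrist",f),proj("scene",f))
E
```

```text
[0.61113058 0.14603976 0.2992375 ] [-0.28922264 -0.0440749  -3.16261857]
[ -0.7   0.9 261.2] [257.8 197.5] [312.6 289.4]
[  0.8  -0.6 261.2] [255.9 195.6] [312.6 288.2]
[256.4 204.4] [313.6 280.6]
```

View pics/w5.png

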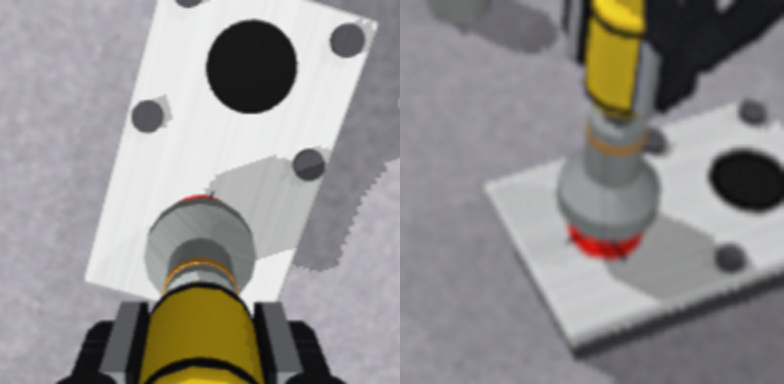

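In both views the foot is above the spot and concentric with it to about 1 mm (spot rim visible symmetrically). Lowering gently.

Request:
arm_command --plan '[{"dp": [0,0,7],"spin": 0},{"dp": [0,0,5],"spin": 0},{"dp": [0,0,3],"spin": 0},{"dp": [0,0,0],"spin": 0},{"dp": [0,0,0],"spin": 0}]'

```text
clock: 9.4
position: [0.6108, 0.1462, 0.2836]
ee_rot: [0.148, 0.989, -0.0, -0.0]
ft_force: [0.8, 0.2, -3.8]
grip_width: 0.313
grasp_force: 60.0
```

Request:
arm_command --plan '[{"dp": [0,0,1],"spin": 0},{"dp": [0,0,1],"spin": 0},{"dp": [0,0,1],"spin": 0},{"dp": [0,0,0.5],"spin": 0},{"dp": [0,0,0],"spin": 0}]'

```text
clock: 9.9
position: [0.6108, 0.1462, 0.2803]
ee_rot: [0.148, 0.989, 0.0, 0.0]
ft_force: [0.3, -0.1, -2.9]
grip_width: 0.312
grasp_force: 60.0
```

Request:
arm_command --plan '[{"dp": [0,0,0.5],"spin": 0},{"dp": [0,0,0.5],"spin": 0},{"dp": [0,0,0.5],"spin": 0},{"dp": [0,0,0.5],"spin": 0},{"dp": [0,0,0],"spin": 0}]'

```text
clock: 10.4
position: [0.6109, 0.1462, 0.2784]
ee_rot: [0.148, 0.989, 0.0, 0.0]
ft_force: [-1.9, -1.5, 5.0]
grip_width: 0.314
grasp_force: 60.4
```

Contact at TCP z of about 0.280. Continuing slowly onto the spring.

Request:
arm_command --plan '[{"dp": [0,0,0.7],"spin": 0},{"dp": [0,0,0.7],"spin": 0},{"dp": [0,0,0.7],"spin": 0},{"dp": [0,0,0.7],"spin": 0},{"dp": [0,0,0],"spin": 0}]'

```text
clock: 10.9
position: [0.6109, 0.1462, 0.2758]
ee_rot: [0.148, 0.989, 0.0, 0.0]
ft_force: [-3.1, -1.0, 7.1]
grip_width: 0.32
grasp_force: 60.6
```

Request:
arm_command --plan '[{"dp": [0,0,0.7],"spin": 0},{"dp": [0,0,0.7],"spin": 0},{"dp": [0,0,0.7],"spin": 0},{"dp": [0,0,0.6],"spin": 0},{"dp": [0,0,0],"spin": 0}]'

```text
clock: 11.4
position: [0.6109, 0.1462, 0.2733]
ee_rot: [0.148, 0.989, 0.0, 0.0]
ft_force: [-4.0, -1.3, 9.0]
grip_width: 0.314
grasp_force: 60.9
```

Request:
arm_command --plan '[{"dp": [0,0,0.5],"spin": 0},{"dp": [0,0,0.3],"spin": 0},{"dp": [0,0,0],"spin": 0},{"dp": [0,0,0],"spin": 0},{"dp": [0,0,0],"spin": 0}]'

```text
clock: 11.9
position: [0.6109, 0.1461, 0.2726]
ee_rot: [0.148, 0.989, 0.0, 0.0]
ft_force: [-4.7, -1.1, 9.6]
grip_width: 0.312
grasp_force: 61.0
```

Request:
arm_command --plan '[{"dp": [0,0,0],"spin": 0},{"dp": [0,0,0],"spin": 0},{"dp": [0,0,0],"spin": 0},{"dp": [0,0,0],"spin": 0},{"dp": [0,0,0],"spin": 0}]'

```text
clock: 12.4
position: [0.6109, 0.1461, 0.2726]
ee_rot: [0.148, 0.989, 0.0, 0.0]
ft_force: [-4.5, -1.4, 8.7]
grip_width: 0.314
grasp_force: 61.0
```

```bash
python3 - <<'E'
from h import *
w=viewer.camera("wrist");a=viewer.camera("scene"); cv2.imwrite("pics/w6.png",np.hstack([cv2.resize(w[80:272,156:356],(400,384),interpolation=cv2.INTER_CUBIC),cv2.resize(a[230:330,260:360],(384,384),interpolation=cv2.INTER_CUBIC)]))
o=manip.get_obs();print(o["position"],o["ft_force"],o["torque"])
E
```

```text
[0.61094294 0.14613042 0.27264532] [-3.06067012 -1.26181705 10.57151453] [-0.30014268  0.96821718 -0.03965555]
```

View pics/w6.png

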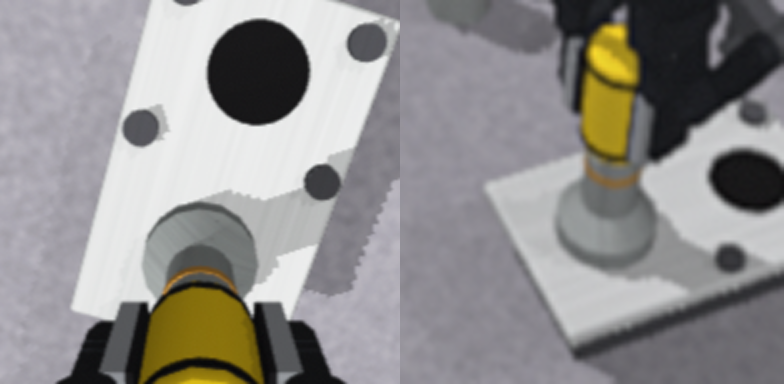

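The handle is pressed down to the barrel band with the gap largely closed. The foot stands flat and covers the spot, and the force of about 10 N implies 7 mm or more of travel. Now a slow straight lift.

Request:
arm_command --plan '[{"dp": [0,0,-1.5],"spin": 0},{"dp": [0,0,-1.5],"spin": 0},{"dp": [0,0,-1.5],"spin": 0},{"dp": [0,0,-1.5],"spin": 0},{"dp": [0,0,-1],"spin": 0}]'

```text
clock: 13.0
position: [0.6109, 0.1462, 0.2792]
ee_rot: [0.148, 0.989, 0.0, 0.0]
ft_force: [-1.3, -0.3, 4.2]
grip_width: 0.314
grasp_force: 60.9
```

Request:
arm_command --plan '[{"dp": [0,0,-1],"spin": 0},{"dp": [0,0,-1.5],"spin": 0},{"dp": [0,0,-3],"spin": 0},{"dp": [0,0,-6],"spin": 0},{"dp": [0,0,-10],"spin": 0}]'

```text
clock: 13.5
position: [0.6105, 0.1463, 0.3001]
ee_rot: [0.148, 0.989, -0.0, -0.001]
ft_force: [0.7, 1.0, -3.0]
grip_width: 0.312
grasp_force: 60.3
```

Request:
arm_command --plan '[{"dp": [0,0,-15],"spin": 0},{"dp": [0,0,-20],"spin": 0},{"dp": [0,0,-20],"spin": 0},{"dp": [0,0,-15],"spin": 0},{"dp": [0,0,-5.5],"spin": 0}]'

```text
clock: 14.0
position: [0.6111, 0.1461, 0.3785]
ee_rot: [0.148, 0.989, 0.001, 0.001]
ft_force: [0.7, -0.1, -3.6]
grip_width: 0.313
grasp_force: 60.3
```

```bash
python3 - <<'E'
from h import *
w=viewer.camera("wrist");a=viewer.camera("scene"); b=viewer.camera("top"); cv2.imwrite("pics/w7.png",np.hstack([cv2.resize(w,(400,300)),cv2.resize(a[192:384,200:456],(400,300))]))
o=manip.get_obs();print(o["position"],o["ft_force"])
h=cv2.cvtColor(b,cv2.COLOR_BGR2GRAY); d=(h<45).astype(np.uint8); k,l,s,ce=cv2.connectedComponentsWithStats(d)
for i in range(1,k):
  if s[i,4]>400: print(s[i],ce[i],ray("top",*ce[i],.006))
print(world2tool([.4225,-.129,.377]))
E
```

```text
[0.61069945 0.14624711 0.37577442] [ 0.23052204 -0.32056413 -4.19416389]
[  76   32  152   66 5955] [171.64802687  61.41309824] [0.8543 0.1397 0.006 ]
[   0   93   26  135 2724] [ 12.21182085 158.53340675] [0.6271 0.4959 0.006 ]
[ 470   93   42  179 5355] [492.42128852 182.745845  ] [ 0.5657 -0.6052  0.006 ]
[ 25  97  10 135 554] [ 29.28519856 166.45848375] [0.6088 0.4574 0.006 ]
[ 325  213   53   54 2290] [350.9510917  239.89650655] [ 0.4367 -0.2695  0.006 ]
[ 271  228   38   39 1163] [289.59587274 246.94840929] [ 0.4222 -0.1291  0.006 ]
[230 249  26  26 535] [242.55140187 261.34392523] [ 0.3912 -0.0224  0.006 ]
[  99.2 -318.3   -1.2]
```

View pics/w7.png

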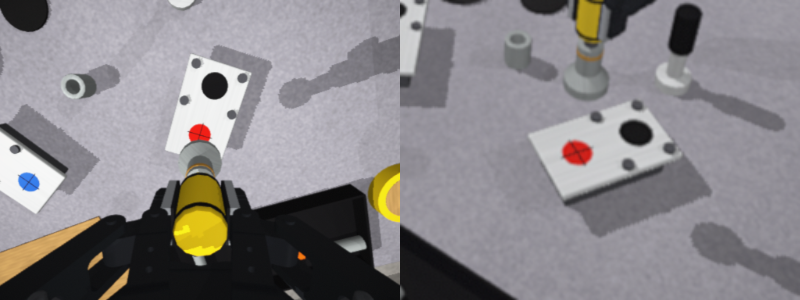

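The punch is clear of the blank, upright in the grip, and the bystanders are untouched. Returning to the rest, centre (0.422, -0.129).

Request:
arm_command --plan '[{"dp": [5,-16,0],"spin": 0},{"dp": [11,-36,0],"spin": 0},{"dp": [12,-38,0],"spin": 0},{"dp": [12,-38,0],"spin": 0},{"dp": [12,-38,0],"spin": 0}]'

```text
clock: 14.65
position: [0.511, 0.0016, 0.3747]
ee_rot: [0.148, 0.989, -0.0, -0.001]
ft_force: [0.2, -0.6, -3.2]
grip_width: 0.318
grasp_force: 59.9
```

Request:
arm_command --plan '[{"dp": [12,-38,0],"spin": 0},{"dp": [12,-38,0],"spin": 0},{"dp": [11,-36,0],"spin": 0},{"dp": [8,-27,0],"spin": 0},{"dp": [4,-13,0],"spin": 0}]'

```text
clock: 15.15
position: [0.4211, -0.1309, 0.3752]
ee_rot: [0.15, 0.989, 0.0, -0.001]
ft_force: [-0.2, -0.1, -3.7]
grip_width: 0.31
grasp_force: 60.0
```

Request:
arm_command --plan '[{"dp": [0,0,20],"spin": 0},{"dp": [0,0,30],"spin": 0},{"dp": [0,0,25],"spin": 0},{"dp": [0,0,15],"spin": 0},{"dp": [0,0,0],"spin": 0}]'

```text
clock: 15.65
position: [0.4221, -0.128, 0.2837]
ee_rot: [0.148, 0.989, -0.001, -0.002]
ft_force: [-0.4, -0.6, -3.8]
grip_width: 0.312
grasp_force: 60.0
```

Request:
arm_command --plan '[{"dp": [0,0,0],"spin": 0},{"dp": [0,0,0],"spin": 0}]'

```text
clock: 15.85
position: [0.4233, -0.1286, 0.2867]
ee_rot: [0.148, 0.989, 0.0, 0.001]
ft_force: [-0.1, -0.2, -3.7]
grip_width: 0.315
grasp_force: 60.0
```

```bash
python3 - <<'E'
from h import *
w=viewer.camera("wrist");a=viewer.camera("scene"); cv2.imwrite("pics/w8.png",np.hstack([cv2.resize(w,(400,300)),cv2.resize(a[80:272,130:386],(400,300))]))
o=manip.get_obs();print(o["position"],o["ft_force"],world2tool([.4222,-.129,.006]))
E
```

```text
[ 0.4232078  -0.12869959  0.28668497] [-0.61322622 -0.41605578 -3.81012825] [  1.3  -0.8 280.7]
```

View pics/w8.png

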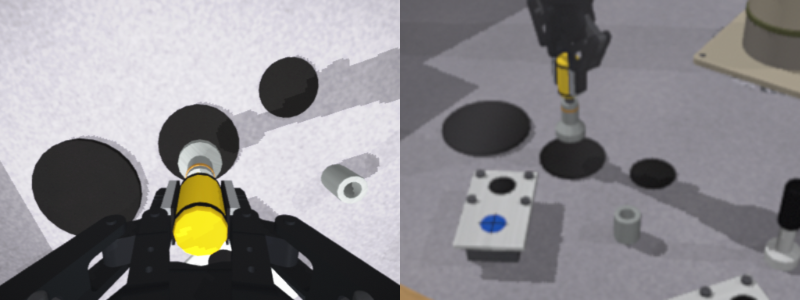

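The foot is above the middle disc, which shows around it in both views. Lowering gently; contact is expected at z of about 0.248.

Request:
arm_command --plan '[{"dp": [0,0,15],"spin": 0},{"dp": [0,0,12],"spin": 0},{"dp": [0,0,7],"spin": 0},{"dp": [0,0,2],"spin": 0},{"dp": [0,0,0],"spin": 0}]'

```text
clock: 16.45
position: [0.4228, -0.1287, 0.2498]
ee_rot: [0.148, 0.989, -0.0, -0.0]
ft_force: [0.6, 0.4, -5.0]
grip_width: 0.312
grasp_force: 60.3
```

Request:
arm_command --plan '[{"dp": [0,0,0.7],"spin": 0},{"dp": [0,0,0.7],"spin": 0},{"dp": [0,0,0.7],"spin": 0},{"dp": [0,0,0.5],"spin": 0},{"dp": [0,0,0],"spin": 0}]'

```text
clock: 16.95
position: [0.4231, -0.1288, 0.2477]
ee_rot: [0.148, 0.989, 0.0, 0.0]
ft_force: [-1.3, 0.5, 3.8]
grip_width: 0.316
grasp_force: 60.6
```

Request:
arm_command --plan '[{"dp": [0,0,0],"spin": 0},{"dp": [0,0,0],"spin": 0},{"dp": [0,0,0],"spin": 0},{"dp": [0,0,0],"spin": 0},{"dp": [0,0,0],"spin": 0}]' --grip -1

```text
clock: 17.45
position: [0.4228, -0.1287, 0.2472]
ee_rot: [0.148, 0.989, 0.0, -0.0]
ft_force: [-0.3, 0.5, 0.1]
grip_width: 1.001
grasp_force: 0.0
```

Request:
arm_command --plan '[{"dp": [0,0,0],"spin": 0},{"dp": [0,0,0],"spin": 0},{"dp": [0,0,0],"spin": 0}]'

```text
clock: 17.75
position: [0.4228, -0.1287, 0.2472]
ee_rot: [0.148, 0.989, 0.0, -0.0]
ft_force: [-0.7, 0.3, 0.1]
grip_width: 1.001
grasp_force: 0.0
```

Request:
arm_command --plan '[{"dp": [0,0,-10],"spin": 0},{"dp": [0,0,-25],"spin": 0},{"dp": [0,0,-35],"spin": 0},{"dp": [0,0,-35],"spin": 0},{"dp": [0,0,-25],"spin": 0}]'

```text
clock: 18.25
position: [0.4228, -0.1292, 0.3802]
ee_rot: [0.149, 0.989, 0.0, 0.001]
ft_force: [0.7, 0.1, -0.2]
grip_width: 0.997
grasp_force: 0.0
```

Request:
arm_command --plan '[{"dp": [0,0,0],"spin": 0},{"dp": [0,0,0],"spin": 0},{"dp": [0,0,0],"spin": 0},{"dp": [0,0,0],"spin": 0},{"dp": [0,0,0],"spin": 0}]'

```text
clock: 18.75
position: [0.4227, -0.1287, 0.3766]
ee_rot: [0.148, 0.989, -0.0, -0.001]
ft_force: [0.4, -0.2, -0.1]
grip_width: 0.998
grasp_force: 0.0
```

```bash
python3 - <<'E'
from h import *
w=viewer.camera("wrist");a=viewer.camera("scene"); cv2.imwrite("pics/w9.png",np.hstack([cv2.resize(w,(400,300)),cv2.resize(a[80:320,110:430],(400,300))]))
o=manip.get_obs();print(o["position"],o["ft_force"],o["grip_width"])
E
```

```text
[ 0.42275841 -0.12870314  0.37687416] [ 0.7164607   0.48927591 -0.88724241] 1.0010921713074132
```

View pics/w9.png

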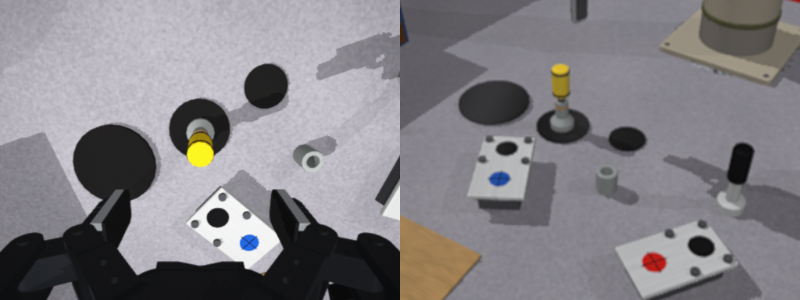

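The punch stands upright in the middle of its rest, at (200,130) left and (563,120) right. The gripper is clear and the bystanders are in place, so I'm handing in.

```bash
python3 -c "
from workcell import manip
print(manip.hand_in())"
```

```text
the job is handed in; nothing more can be done
None
```

The job is handed in: I pressed the punch about 7 mm down on the red spot (going by TCP travel and a force of about 10 N), held it there about 0.8 s, lifted it straight up, and stood it upright on its rest, with the bystanders untouched.

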